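# Load the glaze-test pots from the ware board onto the kiln shelf in order

### The job

Four glazed test pots stand drying in a row on the plaster bats of the ware board. Move them to the kiln shelf, one pot in the middle of each round clay cookie, keeping the same order from left to right as on the board: the raw glazes all look alike, so the order is the only record of which is which. Keep the pots upright, set each down gently without dropping it, and leave none touching another.

Things in the scene. Friction and masses are not known exactly. Their poses are not given: they have to be found in the camera images.
- mug_mid (a point): Small round mug, open at the top, outside diameter 62 mm, 66 mm high, 0.16 kg, with one loop handle that reaches 57 mm out from the mug's axis towards its own +y. The point is on the axis, half-way up (33 mm above the foot); z up along the axis. At the start its +y is within about 0.4 rad of the board's +y, so it can be gripped across its own x. All four pots carry the same chalky raw glaze on a bare clay foot; they differ in shape only.
- bottle_mid (a point): Small closed round bottle: straight body of diameter 62 mm from 8 to 50 mm above the foot, then a shoulder and a narrow neck (23 mm) with a 30 mm lip and a dark mouth; 86 mm high, 0.2 kg. The point is on the axis, half-way up (43 mm above the foot); z up; its yaw means nothing.
- square_vase_mid (a point): Slab-built vase, square seen from above, 56 x 56 mm outside, open at the top with walls 6 mm thick, 66 mm high, 0.2 kg. The point is on the axis, half-way up (33 mm above the foot); x and y square to its faces (within about 0.3 rad of the board's axes at the start), z up.
- ramekin_mid (a point): Low round open dish with straight fluted sides, outside diameter 71 mm over the fine flutes (68 mm to grip), 50 mm high, 0.15 kg. The point is on the axis, half-way up (25 mm above the foot); z up; its yaw means nothing.
- bat_mug: The bat on which the mug starts; square white plaster bat 88 x 88 mm, 15 mm thick, looks like the other three, fixed. Origin: centre of its underside; axes parallel to the ware board's, z up. The pot stands within about 6 mm of its middle. It stays behind, so it marks where the pot stood in the row.
- bat_bottle: The bat on which the bottle starts; square white plaster bat 88 x 88 mm, 15 mm thick, looks like the other three, fixed. Origin: centre of its underside; axes parallel to the ware board's, z up. The pot stands within about 6 mm of its middle. It stays behind, so it marks where the pot stood in the row.
- bat_square_vase: The bat on which the square vase starts; square white plaster bat 88 x 88 mm, 15 mm thick, looks like the other three, fixed. Origin: centre of its underside; axes parallel to the ware board's, z up. The pot stands within about 6 mm of its middle. It stays behind, so it marks where the pot stood in the row.
- bat_ramekin: The bat on which the ramekin starts; square white plaster bat 88 x 88 mm, 15 mm thick, looks like the other three, fixed. Origin: centre of its underside; axes parallel to the ware board's, z up. The pot stands within about 6 mm of its middle. It stays behind, so it marks where the pot stood in the row.
- ware_board: Light plywood ware board, 108 mm (x) by 460 mm (y), top 20 mm above the bench, fixed, carrying the four bats in a row along its y, about 100 mm apart (near y = +150, +50, -50, -150 mm); tops of the bats 35 mm above the bench. Origin: centre of its underside, on the bench. +y is the left end seen from the robot, +x points away from the robot. It lies either nearer to the robot than the kiln shelf or beyond it.
- kiln_shelf: Buff kiln shelf, 120 mm (x) by 420 mm (y), 15 mm thick, lying on two wooden battens on the bench, fixed, with four identical round brown clay cookies (discs, diameter 88 mm, 8 mm thick) fixed on it in a row: centres at x = 0 and y = +150, +50, -50, -150 mm in its frame; their tops are 35 mm above the origin. Origin: centre of its underside, at bench height. +y is the left end seen from the robot, +x points away from the robot.
Things that resemble listed ones, but are neither listed nor needed, are in the scene too. What is shaped like the part that bears mug_mid but orange or pink is not meant. Leave any yellow look-alike of the part that bears bottle_mid alone.

How it is judged:
At the end, for the whole second after the job is handed in: Each pot stands upright (0.1 rad), at rest, on the cookie whose place in the shelf's row, from the left, is that of its own bat in the board's row: within 14 mm of the cookie's centre along each shelf axis, foot on the cookie within 5 mm in height; no two pots touch (((y of bat_mug in the frame of ware_board between 0.12 and 0.18 m and y of mug_mid in the frame of kiln_shelf between 0.136 and 0.164 m) or (y of bat_mug in the frame of ware_board between 0.02 and 0.08 m and y of mug_mid in the frame of kiln_shelf between 0.036 and 0.064 m) or (y of bat_mug in the frame of ware_board between -0.08 and -0.02 m and y of mug_mid in the frame of kiln_shelf between -0.064 and -0.036 m) or (y of bat_mug in the frame of ware_board between -0.18 and -0.12 m and y of mug_mid in the frame of kiln_shelf between -0.164 and -0.136 m)) and x of mug_mid in the frame of kiln_shelf between -0.014 and 0.014 m and z of mug_mid in the frame of kiln_shelf between 0.063 and 0.073 m and angle between each of mug_mid, bottle_mid, square_vase_mid, ramekin_mid's own z axis and vertical below 0.1 rad and linear speed of each of mug, bottle, square_vase, ramekin below 0.02 m/s and angular speed of each of mug, bottle, square_vase, ramekin below 0.2 rad/s and ((y of bat_bottle in the frame of ware_board between 0.12 and 0.18 m and y of bottle_mid in the frame of kiln_shelf between 0.136 and 0.164 m) or (y of bat_bottle in the frame of ware_board between 0.02 and 0.08 m and y of bottle_mid in the frame of kiln_shelf between 0.036 and 0.064 m) or (y of bat_bottle in the frame of ware_board between -0.08 and -0.02 m and y of bottle_mid in the frame of kiln_shelf between -0.064 and -0.036 m) or (y of bat_bottle in the frame of ware_board between -0.18 and -0.12 m and y of bottle_mid in the frame of kiln_shelf between -0.164 and -0.136 m)) and x of bottle_mid in the frame of kiln_shelf between -0.014 and 0.014 m and z of bottle_mid in the frame of kiln_shelf between 0.073 and 0.083 m and ((y of bat_square_vase in the frame of ware_board between 0.12 and 0.18 m and y of square_vase_mid in the frame of kiln_shelf between 0.136 and 0.164 m) or (y of bat_square_vase in the frame of ware_board between 0.02 and 0.08 m and y of square_vase_mid in the frame of kiln_shelf between 0.036 and 0.064 m) or (y of bat_square_vase in the frame of ware_board between -0.08 and -0.02 m and y of square_vase_mid in the frame of kiln_shelf between -0.064 and -0.036 m) or (y of bat_square_vase in the frame of ware_board between -0.18 and -0.12 m and y of square_vase_mid in the frame of kiln_shelf between -0.164 and -0.136 m)) and x of square_vase_mid in the frame of kiln_shelf between -0.014 and 0.014 m and z of square_vase_mid in the frame of kiln_shelf between 0.063 and 0.073 m and ((y of bat_ramekin in the frame of ware_board between 0.12 and 0.18 m and y of ramekin_mid in the frame of kiln_shelf between 0.136 and 0.164 m) or (y of bat_ramekin in the frame of ware_board between 0.02 and 0.08 m and y of ramekin_mid in the frame of kiln_shelf between 0.036 and 0.064 m) or (y of bat_ramekin in the frame of ware_board between -0.08 and -0.02 m and y of ramekin_mid in the frame of kiln_shelf between -0.064 and -0.036 m) or (y of bat_ramekin in the frame of ware_board between -0.18 and -0.12 m and y of ramekin_mid in the frame of kiln_shelf between -0.164 and -0.136 m)) and x of ramekin_mid in the frame of kiln_shelf between -0.014 and 0.014 m and z of ramekin_mid in the frame of kiln_shelf between 0.055 and 0.065 m and contact force between mug and bottle below 0.1 N and contact force between each of mug, bottle and square_vase below 0.1 N and contact force between each of mug, bottle, square_vase and ramekin below 0.1 N).
It fails at once if a pot is tipped over (angle between any of mug_mid, bottle_mid, square_vase_mid, ramekin_mid's own z axis and vertical above 0.5 rad).
It fails at once if a pot is dropped: it falls freely, held by nothing, more than 12 mm above its place ((contact force between mug and anything else below 0.02 N and linear speed of mug above 0.2 m/s and height (world z) of mug_mid above 0.08 m) or (contact force between bottle and anything else below 0.02 N and linear speed of bottle above 0.2 m/s and height (world z) of bottle_mid above 0.09 m) or (contact force between square_vase and anything else below 0.02 N and linear speed of square_vase above 0.2 m/s and height (world z) of square_vase_mid above 0.08 m) or (contact force between ramekin and anything else below 0.02 N and linear speed of ramekin above 0.2 m/s and height (world z) of ramekin_mid above 0.072 m)).
It fails at once if a pot is banged down on the kiln shelf (more than 100 N) (contact force between any of mug, bottle, square_vase, ramekin and kiln_shelf above 100 N).
It also fails if it takes over 104 s, if anything falls off the work surface, if the arm or the gripper's body presses on something with over 40 N, if the wrist force passes 120 N, or if a joint passes its speed limit or range.

### The arm

A 6-joint arm with a two-finger parallel gripper is mounted at the origin on the work surface. World frame = base frame: x ahead of the robot, y to its left, z up, the work surface at z = 0. Lengths are in m, angles in rad, forces in N, time in s.
With the tool pointing down it reaches from about 0.35 to 0.975 m from the base axis. Payload 4.9 kg.
Tool frame: the origin (TCP) lies midway between the tips of the shut fingers; the grasp point (between the pads) lies 19 mm behind it (bot.pinch_z is the distance from the TCP to the grasp point, in m); z points along the fingers, y is the line along which they close (so a half turn about z gives the same grasp; the last joint's range is limited). The gripper opens to 85 mm and grips with 20 to 120 N. Pads are 22 mm wide; open, the fingers measure 114 mm over their backs; the gripper's body (76 mm by 85 mm) begins 54 mm behind the grasp point. The pads swing forward as they close: fully open they stand 13 mm farther back than shut.
Start: joints at [-1.37, 0.053, 1.613, -0, 1.476, -0.119], TCP at [0.196, -0.593, 0.231] pointing down, gripper open.
Joint ranges: [-3.01, 3.01], [-1.01, 2.22], [0.06, 2.58], [-1.02, 4.17], [0.09, 2.62], [-3.14, 3.14]. Speed limits (rad/s): [2.57, 2.57, 3.14, 3.14, 3.14, 3.14].

### API

Orientations are given as a unit quaternion [w, x, y, z].
In Python, from plant import bot, vision gives the robot as it stands.
- The arm moves only by the tool carry_out, never from a script. Its argument "increments" is a list of rows, each an object with "hand": the finger opening in m, from 0 to 0.0854; "linear": the shift along the world's x, y, z in m, a list of three; "roll": the turn about the world's z in degrees. A call has 1 to 12 rows; each row is the pose to reach, as a shift and turn from the pose commanded when the call began; what a row does not reach only later rows make up. A row lasts 1/10 s, in which the tool goes at most 50 mm and 8.59 degrees, less where a joint would pass 70% of its speed; a pose out of reach is approached as far as the arm can. A call with a gripper value outside its range is refused whole. The fingers move at their own pace and stop on an object; "newtons" is the grip in N (left out, the last holds). Time passes only in rows, so rows that repeat a pose let the fingers close. It gives the time, the measured TCP pose, the force, the opening and the grip force at its end, in the units of the state.
- bot.observe(): the state, without advancing time (a new reading comes with each control period).
- vision.snapshot(name): name is "scene" or "top" or "wrist"; returns the picture (480x640x3 uint8, red, green, blue); there is no depth.
- vision.camera_info(name): a dict with "fx", "fy", "cx", "cy" (pixels), "position" and "orientation" of the camera in the world. Camera axes: x right, y up, looking along -z (the intrinsics and any distortion apply to the point x, -y, -z); pixel columns grow to the right and rows downward; lengths in m; the calibration is good to about 2 mm. A picture is of the moment at which its call begins: read the wrist's pose just before it. camera_info takes no time and is no camera call; for the wrist camera it gives the pose at the moment of the call.
- bot.sign_off(): hands the job in; it is judged then, once.
The state is a dict: "time": time; "joint_pos": joint angles; "qvel": joint speeds; "joint_efforts": joint torques, N m; "eef_pos": TCP position; "ee_rot": TCP orientation; "contact_force": force on the tool from outside, world axes, zero at the start; "moment": the same for the moment, N m; "width": opening from 0.0 (shut) to 1.0 (fully open); "finger_force": force on a finger pad.
Only numpy, scipy, OpenCV 4.12 (cv2) and the standard library are available. Lean on these libraries where they do the work, as an engineer would, in place of code of your own. Each camera call takes 0.05 s, during which the arm holds its last target. There are 200 camera calls.

## Working session

There is one attempt and no reset: what is moved stays moved. The work goes in short steps, Python scripts to look and compute and a tool call to move; the robot and the scene stay as the last step left them, time stands still between calls to the robot, and variables do not carry over. Pictures are saved under pics/ and viewed, at most 14 in all, crops included, and the job is handed in when it is done.

Besides the shell and the picture viewer there is one more tool, called after ">>>" in YAML: its name, and indented under it one key for each argument. carry_out: Moves the arm, as the interface text tells. Its arguments: {"type":"object","properties":{"increments":{"type":"array"},"newtons":{"type":"number"}},"required":["increments"]}

```bash
ls; mkdir -p pics
python3 - <<'E'
from plant import bot, vision
import cv2
for n in ("scene","top"):
    im=vision.snapshot(n); cv2.imwrite(f"pics/{n}0.png",im[:,:,::-1]); print(n,vision.camera_info(n))
print(bot.observe(),bot.pinch_z); print(vision.camera_info("wrist"))
E
```

```text
pics
scene {'fx': 446.931634925333, 'fy': 446.931634925333, 'cx': 317.5903001355764, 'cy': 232.30874457193067, 'position': array([1.02576107, 0.24384055, 0.70857901]), 'orientation': array([0.45332634, 0.14701666, 0.28161834, 0.83280997])}
top {'fx': 549.713481256523, 'fy': 549.713481256523, 'cx': 315.2691782301006, 'cy': 237.42822948449788, 'position': array([ 0.52721759, -0.01408958,  0.92643815]), 'orientation': array([-0.69563917, -0.03354223,  0.03833999,  0.71658294])}
{'time': 0.1, 'joint_pos': array([-1.36998206e+00,  5.32969690e-02,  1.61413310e+00,  2.58506688e-05,
        1.47600014e+00, -1.18990221e-01]), 'qvel': array([-0.00089971, -0.00094195, -0.0031946 ,  0.00111223, -0.00048453,
       -0.00122037]), 'joint_efforts': array([ 1.67298771e-03, -3.94897091e+01, -3.71365678e+01, -5.09522135e-05,
        3.85259773e-03, -1.31397306e-05]), 'eef_pos': array([ 0.19639019, -0.59276099,  0.23019625]), 'ee_rot': array([-9.18537381e-04,  9.87242633e-01,  1.59220412e-01, -2.47232561e-05]), 'contact_force': array([0.09470647, 0.31494833, 0.33188293]), 'moment': array([-0.04101848, -0.01189299, -0.02751658]), 'finger_force': 0.0, 'width': 1.0007100908124023} 0.0187
{'fx': 385.89243029325706, 'fy': 385.89243029325706, 'cx': 316.98857674526045, 'cy': 247.18611983811928, 'position': array([ 0.26864681, -0.56916443,  0.37253631]), 'orientation': array([ 0.80142012, -0.12109153,  0.08867391, -0.57896422])}
```

View pics/top0.png

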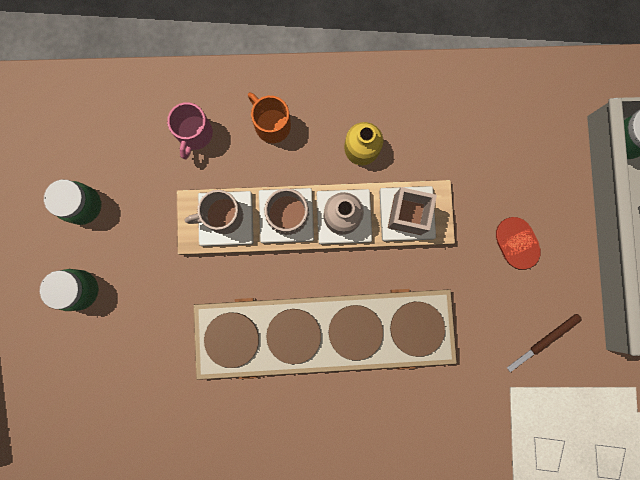

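View pics/scene0.png

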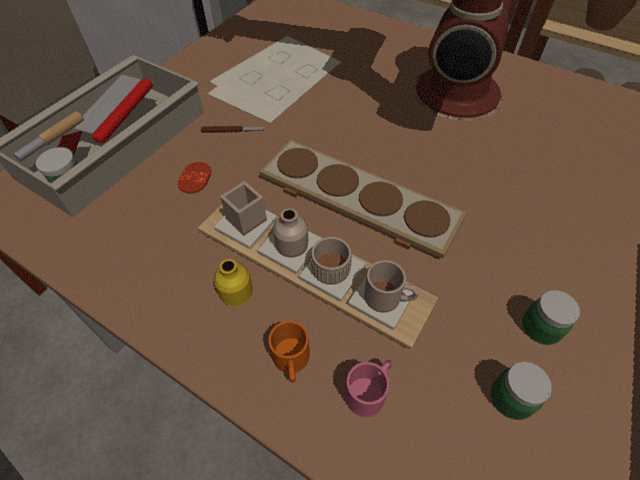

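The top view shows the row, left to right on the board (image left = +y): mug (219,212), ramekin (287,211), bottle (344,212), square vase (411,211). The board lies beyond the shelf, and the cookies are at about (232,340), (294,336), (356,332) and (418,328). Orange, pink and yellow decoys are behind the board.

```bash
cat > h.py <<'E'
import numpy as np, cv2
from scipy.spatial.transform import Rotation as R
def ray(ci,uv,z):
    """pixels -> world points on plane z"""
    uv=np.atleast_2d(np.float64(uv)); q=ci["orientation"]
    d=np.c_[(uv[:,0]-ci["cx"])/ci["fx"],-(uv[:,1]-ci["cy"])/ci["fy"],-np.ones(len(uv))]
    d=R.from_quat([q[1],q[2],q[3],q[0]]).apply(d); p=ci["position"]
    return p+d*((z-p[2])/d[:,2])[:,None]
E
python3 - <<'E'
from plant import vision
from h import *
im=cv2.imread("pics/top0.png"); ci=vision.camera_info("top")
hsv=cv2.cvtColor(im,cv2.COLOR_BGR2HSV)
for n,(u,v) in dict(mugin=(219,214),mugrim=(200,205),ramin=(287,213),ramrim=(287,193),bot=(333,218),vasein=(411,212),vrim=(395,200),bat=(240,240),shelf=(263,340),cookie=(232,340),board=(186,240),table=(300,280)).items(): print(n,hsv[v,u])
for p in [(300,280),(60,200)]: print(ray(ci,p,0))
# cookies = holes in the pale shelf mask
sh=((hsv[...,2]>150)&(hsv[...,1]<75)).astype(np.uint8)*255
sh[:285]=0; sh[385:]=0; sh[:,:185]=0; sh[:,470:]=0
cs,h=cv2.findContours(sh,cv2.RETR_CCOMP,cv2.CHAIN_APPROX_NONE)
for c,k in zip(cs,h[0]):
    if k[3]>=0 and cv2.contourArea(c)>800:
        w=ray(ci,c[:,0,:],.035)[:,:2]; (x,y),r=cv2.minEnclosingCircle(np.float32(w)); m=cv2.moments(np.float32(w)); 
        print("cookie",np.round([m['m10']/m['m00'],m['m01']/m['m00'],2*r],4))
ba=((hsv[...,2]>170)&(hsv[...,1]<40)).astype(np.uint8)*255; ba[:170]=0; ba[260:]=0; ba[:,:185]=0; ba[:,450:]=0
for c in cv2.findContours(ba,cv2.RETR_EXTERNAL,cv2.CHAIN_APPROX_NONE)[0]:
    if cv2.contourArea(c)>100:
        w=np.float32(ray(ci,c[:,0,:],.035)[:,:2]); print("bat",cv2.minAreaRect(w))
cv2.imwrite("pics/crop.png",cv2.resize(im[175:265,170:460],None,fx=2.75,fy=2.75,interpolation=cv2.INTER_CUBIC))
E
```

```text
mugin [  9 107  79]
mugrim [ 10  52 143]
ramin [ 11 114 159]
ramrim [14 72 71]
bot [ 11  53 193]
vasein [ 10 106  72]
vrim [ 13  54 119]
bat [ 22  23 121]
shelf [ 18  42 213]
cookie [ 13 103 139]
board [ 16  93 224]
table [ 12  99 160]
[[0.55053027 0.00600059 0.        ]]
[[0.69842206 0.4105062  0.        ]]
cookie [0.4576 0.1163 0.0945]
cookie [0.4604 0.0168 0.0944]
cookie [ 0.4633 -0.0823  0.0942]
cookie [ 0.4662 -0.1814  0.0939]
bat ((0.6288815140724182, 0.1254533976316452), (0.08520159125328064, 0.034423019737005234), 88.31246948242188)
bat ((0.6285027265548706, -0.0556100457906723), (0.055411528795957565, 0.03778764232993126), 88.31361389160156)
bat ((0.6866784691810608, 0.1024838238954544), (0.0377533845603466, 0.023412087932229042), 88.97613525390625)
bat ((0.6741325855255127, -0.06907415390014648), (0.043547626584768295, 0.08678177744150162), 1.7550673484802246)
bat ((0.6568631529808044, 0.042127594351768494), (0.08623412251472473, 0.05374496057629585), 0.5963449478149414)
bat ((0.6540806889533997, -0.15780214965343475), (0.08583991974592209, 0.054824020713567734), 0.7415815591812134)
bat ((0.6953632235527039, -0.005866318941116333), (0.03704812377691269, 0.017930971458554268), 53.32210922241211)
```

View pics/crop.png

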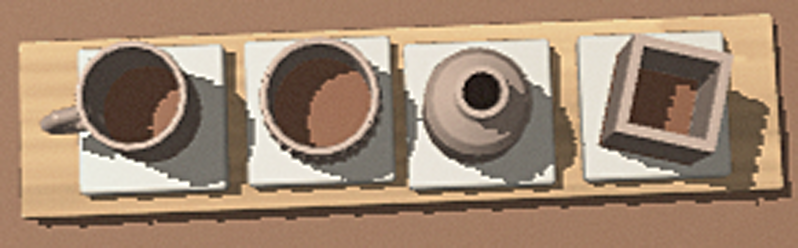

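The crop shows the rims: mug centre (131.5,97), ramekin (319,97), bottle lip (482,92), and vase corners (634,33), (733,52), (708,154), (604,133). The mug handle points to +y and slightly towards the robot, with its tip near (42,126).

Run:
```python
from plant import vision
from h import *
ci=vision.camera_info("top")
f=lambda p,z: ray(ci,np.float64(np.atleast_2d(p))/2.75+[170,175]-[.3,.3],z)[:,:2]
print("mug",f((131.5,97),.101),"diam",np.ptp(f([(76,97),(187,97)],.101)[:,1]))
h=f((42,126),.035+.033)-f((131.5,97),.101); print("handle vec",h,np.hypot(*h[0]),"yaw deg",np.degrees(np.arctan2(-h[0,0],h[0,1])))
print("ram",f((319,97),.085),"diam",np.ptp(f([(259,97),(379,97)],.085)[:,1]))
print("bottle",f((482,92),.121),np.ptp(f([(455,97),(510,97)],.121)[:,1]))
v=f([(634,33),(733,52),(708,154),(604,133)],.101); print("vase",v.mean(0),[np.hypot(*e) for e in np.diff(v,axis=0)])
print([np.degrees(np.arctan2(*e[::-1])) for e in np.diff(v,axis=0)])
b=f([(20,43),(770,14),(786,190),(22,215)],.02); print("board",b, b.mean(0), np.degrees(np.arctan2(*(b[0]-b[1]))))
```

```text
mug [[0.65753097 0.12588862]] diam 0.0610969562569683
handle vec [[-0.01005943  0.05691084]] 0.05779304044710019 yaw deg 10.023934897584855
ram [[0.65699032 0.02332766]] diam 0.06742000707123
bottle [[ 0.6516027  -0.06608064]] 0.02961286556410058
vase [ 0.65121519 -0.17106328] [np.float64(0.055749552459808685), np.float64(0.05884129239877199), np.float64(0.05826625544954831)]
[np.float64(-102.70211697447698), np.float64(163.47233104930527), np.float64(76.79595007389283)]
board [[ 0.70542153  0.20684694]
 [ 0.71015088 -0.24998001]
 [ 0.60219152 -0.25372698]
 [ 0.60066546  0.20610953]] [ 0.65460735 -0.02268763] -0.5931392661922125
```

>>> carry_out:
  increments:
    - {"hand":0.0854,"linear":[0.06,0.06,0],"roll":8}
    - {"hand":0.0854,"linear":[0.2,0.19,0],"roll":30}
    - {"hand":0.0854,"linear":[0.2,0.19,0],"roll":30}
    - {"hand":0.0854,"linear":[0.2,0.19,0],"roll":30}
    - {"hand":0.0854,"linear":[0.2,0.19,0],"roll":30}
    - {"hand":0.0854,"linear":[0.2,0.19,0],"roll":30}
    - {"hand":0.0854,"linear":[0.455,0.422,0],"roll":57}
    - {"hand":0.0854,"linear":[0.455,0.422,0],"roll":57}
    - {"hand":0.0854,"linear":[0.455,0.422,0],"roll":57}
    - {"hand":0.0854,"linear":[0.455,0.422,0],"roll":57}
    - {"hand":0.0854,"linear":[0.455,0.422,0],"roll":57}
    - {"hand":0.0854,"linear":[0.455,0.422,0],"roll":57}
  newtons: 30

```text
time: 1.3
eef_pos: [0.6194, -0.1996, 0.2307]
ee_rot: [-0.0, 0.792, 0.611, -0.0]
contact_force: [-0.8, -0.2, 0.5]
width: 0.999
finger_force: 0.0
```

>>> carry_out:
  increments:
    - {"hand":0.0854,"linear":[0,0,0],"roll":0}
    - {"hand":0.0854,"linear":[0,0,0],"roll":0}
    - {"hand":0.0854,"linear":[0,0,0],"roll":0}
    - {"hand":0.0854,"linear":[0,0,0],"roll":0}

```text
time: 1.7
eef_pos: [0.6175, -0.2025, 0.2312]
ee_rot: [-0.0, 0.792, 0.61, -0.0]
contact_force: [0.1, 0.2, -0.0]
width: 1.002
finger_force: 0.0
```

Run:
```python
from plant import bot,vision
import cv2
from h import *
s=bot.observe();ci=vision.camera_info("wrist");im=vision.snapshot("wrist");cv2.imwrite("pics/w1.png",im[:,:,::-1])
print(s["eef_pos"],s["joint_pos"],s["ee_rot"],ci)
```

```text
[ 0.61749596 -0.20251063  0.23117249] [-4.31233844e-01  1.10753683e-01  1.55168855e+00 -2.24736089e-04
  1.47950355e+00 -1.73206728e-01] [-1.04362853e-04  7.92197442e-01  6.10264835e-01 -1.81118761e-04] {'fx': 385.89243029325706, 'fy': 385.89243029325706, 'cx': 316.98857674526045, 'cy': 247.18611983811928, 'position': array([ 0.63720864, -0.12922801,  0.37350786]), 'orientation': array([ 0.98042125, -0.14885514,  0.01973162, -0.12738521])}
```

View pics/w1.png

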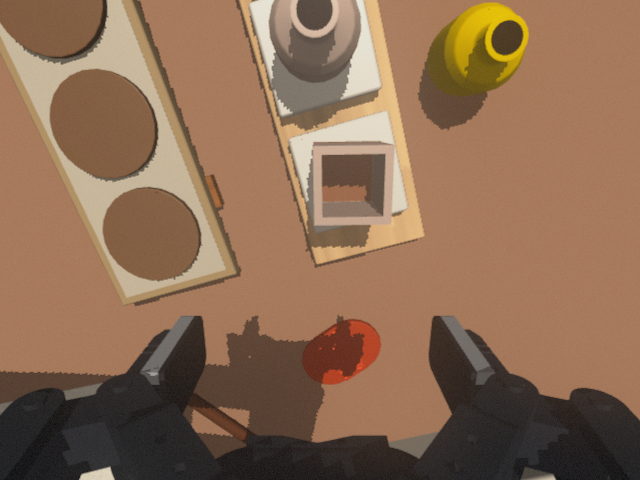

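The wrist view shows the vase rim square to the gripper, with corners near (313,142), (393,143), (391,224) and (314,225). The last two cookies are at (104,123) and (152,233).

Run:
```python
from plant import vision
from h import *
ci=vision.camera_info("wrist")
v=ray(ci,[(313,142),(393,143),(391,224),(314,225)],.101)[:,:2]; print(v.mean(0),[(np.hypot(*e),np.degrees(np.arctan2(*e[::-1]))) for e in np.diff(v,axis=0)])
print(ray(ci,[(104,123),(152,233)],.035), ray(ci,[(315,10)],.121))
```

```text
[ 0.65153456 -0.1731223 ] [(np.float64(0.054605405039269306), np.float64(-15.509540396637403)), (np.float64(0.05686481360123204), np.float64(-102.93383088227183)), (np.float64(0.05592916275312343), np.float64(165.95360602098359))]
[[ 0.46585704 -0.08045681  0.035     ]
 [ 0.46862011 -0.17963201  0.035     ]] [[ 0.65247587 -0.06666187  0.121     ]]
```

>>> carry_out:
  increments:
    - {"hand":0.0854,"linear":[0.034,0.0305,0],"roll":0}
    - {"hand":0.0854,"linear":[0.034,0.0305,-0.03],"roll":0}
    - {"hand":0.0854,"linear":[0.034,0.0305,-0.06],"roll":0}
    - {"hand":0.0854,"linear":[0.034,0.0305,-0.09],"roll":0}
    - {"hand":0.0854,"linear":[0.034,0.0305,-0.115],"roll":0}
    - {"hand":0.0854,"linear":[0.034,0.0305,-0.14],"roll":0}
    - {"hand":0.0854,"linear":[0.034,0.0305,-0.165],"roll":0}
    - {"hand":0.0854,"linear":[0.034,0.0305,-0.18],"roll":0}
    - {"hand":0.0854,"linear":[0.034,0.0305,-0.184],"roll":0}
    - {"hand":0.0854,"linear":[0.034,0.0305,-0.184],"roll":0}
    - {"hand":0.0854,"linear":[0.034,0.0305,-0.184],"roll":0}

```text
time: 2.85
eef_pos: [0.6534, -0.1715, 0.049]
ee_rot: [0.001, 0.792, 0.611, 0.001]
contact_force: [0.8, 0.7, -0.8]
width: 1.0
finger_force: 0.0
```

>>> carry_out:
  increments:
    - {"hand":0.06,"linear":[0,0,0],"roll":0}
    - {"hand":0.05,"linear":[0,0,0],"roll":0}
    - {"hand":0.045,"linear":[0,0,0],"roll":0}
    - {"hand":0.045,"linear":[0,0,0],"roll":0}
    - {"hand":0.045,"linear":[0,0,0],"roll":0}
    - {"hand":0.045,"linear":[0,0,0],"roll":0}
    - {"hand":0.045,"linear":[0,0,0],"roll":0}
    - {"hand":0.045,"linear":[0,0,0],"roll":0}
  newtons: 25

```text
time: 3.65
eef_pos: [0.6531, -0.1711, 0.0487]
ee_rot: [0.001, 0.792, 0.611, 0.0]
contact_force: [-1.1, -0.5, 5.4]
width: 0.65
finger_force: 25.2
```

>>> carry_out:
  increments:
    - {"hand":0.045,"linear":[0,0,0.01],"roll":0}
    - {"hand":0.045,"linear":[0,0,0.03],"roll":0}
    - {"hand":0.045,"linear":[0,0,0.05],"roll":0}
    - {"hand":0.045,"linear":[0,0,0.07],"roll":0}
    - {"hand":0.045,"linear":[0,0,0.08],"roll":0}
    - {"hand":0.045,"linear":[-0.02,-0.001,0.08],"roll":2}
    - {"hand":0.045,"linear":[-0.05,-0.003,0.08],"roll":5}
    - {"hand":0.045,"linear":[-0.08,-0.005,0.08],"roll":8}
    - {"hand":0.045,"linear":[-0.115,-0.007,0.08],"roll":11}
    - {"hand":0.045,"linear":[-0.15,-0.0095,0.08],"roll":14}
    - {"hand":0.045,"linear":[-0.175,-0.0095,0.08],"roll":16}
    - {"hand":0.045,"linear":[-0.186,-0.0095,0.08],"roll":16}

```text
time: 4.85
eef_pos: [0.4641, -0.1799, 0.1262]
ee_rot: [-0.001, 0.699, 0.715, -0.0]
contact_force: [0.8, 0.4, -1.9]
width: 0.651
finger_force: 24.6
```

>>> carry_out:
  increments:
    - {"hand":0.045,"linear":[0,0,0],"roll":0}
    - {"hand":0.045,"linear":[0,0,-0.02],"roll":0}
    - {"hand":0.045,"linear":[0,0,-0.04],"roll":0}
    - {"hand":0.045,"linear":[0,0,-0.055],"roll":0}
    - {"hand":0.045,"linear":[0,0,-0.065],"roll":0}
    - {"hand":0.045,"linear":[0,0,-0.07],"roll":0}
    - {"hand":0.045,"linear":[0,0,-0.073],"roll":0}
    - {"hand":0.045,"linear":[0,0,-0.076],"roll":0}
    - {"hand":0.045,"linear":[0,0,-0.0775],"roll":0}
    - {"hand":0.045,"linear":[0,0,-0.0785],"roll":0}
    - {"hand":0.045,"linear":[0,0,-0.0785],"roll":0}
    - {"hand":0.045,"linear":[0,0,-0.0785],"roll":0}

```text
time: 6.05
eef_pos: [0.4665, -0.1805, 0.0491]
ee_rot: [0.0, 0.699, 0.715, 0.0]
contact_force: [0.0, -0.2, -1.3]
width: 0.656
finger_force: 24.6
```

>>> carry_out:
  increments:
    - {"hand":0.045,"linear":[0,0,-0.0005],"roll":0}
    - {"hand":0.045,"linear":[0,0,-0.001],"roll":0}
    - {"hand":0.045,"linear":[0,0,-0.001],"roll":0}
    - {"hand":0.045,"linear":[0,0,-0.001],"roll":0}

```text
time: 6.45
eef_pos: [0.4667, -0.1806, 0.0487]
ee_rot: [0.0, 0.699, 0.715, 0.0]
contact_force: [-3.4, 0.9, 5.6]
width: 0.653
finger_force: 25.3
```

>>> carry_out:
  increments:
    - {"hand":0.062,"linear":[0,0,0],"roll":0}
    - {"hand":0.075,"linear":[0,0,0],"roll":0}
    - {"hand":0.085,"linear":[0,0,0],"roll":0}
    - {"hand":0.085,"linear":[0,0,0],"roll":0}
    - {"hand":0.085,"linear":[0,0,0],"roll":0}
    - {"hand":0.085,"linear":[0,0,0.02],"roll":0}
    - {"hand":0.085,"linear":[0,0,0.05],"roll":0}
    - {"hand":0.085,"linear":[0,0,0.09],"roll":0}
    - {"hand":0.085,"linear":[0,0,0.13],"roll":0}
    - {"hand":0.085,"linear":[0,0,0.15],"roll":0}
    - {"hand":0.085,"linear":[0,0,0.15],"roll":0}

```text
time: 7.55
eef_pos: [0.4685, -0.1816, 0.2024]
ee_rot: [0.004, 0.699, 0.715, 0.001]
contact_force: [0.3, 0.3, 0.3]
width: 0.995
finger_force: 0.0
```

>>> carry_out:
  increments:
    - {"hand":0.085,"linear":[0.03,0.02,0],"roll":0}
    - {"hand":0.085,"linear":[0.06,0.04,0],"roll":0}
    - {"hand":0.085,"linear":[0.1,0.06,0],"roll":0}
    - {"hand":0.085,"linear":[0.135,0.08,0],"roll":0}
    - {"hand":0.085,"linear":[0.165,0.1,0],"roll":0}
    - {"hand":0.085,"linear":[0.185,0.113,0],"roll":0}
    - {"hand":0.085,"linear":[0.185,0.113,0],"roll":0}
    - {"hand":0.085,"linear":[0.185,0.113,0],"roll":0}
    - {"hand":0.085,"linear":[0.185,0.113,0],"roll":0}
    - {"hand":0.085,"linear":[0.185,0.113,0],"roll":0}

```text
time: 8.55
eef_pos: [0.6505, -0.0681, 0.1974]
ee_rot: [-0.0, 0.699, 0.715, -0.0]
contact_force: [-0.2, -0.7, -0.6]
width: 0.995
finger_force: 0.0
```

Run:
```python
from plant import bot,vision
import cv2
from h import *
s=bot.observe();ci=vision.camera_info("wrist");im=vision.snapshot("wrist");cv2.imwrite("pics/w2.png",im[:,:,::-1])
t=vision.snapshot("top");cv2.imwrite("pics/t2.png",t[:,:,::-1])
print(s["time"],s["eef_pos"],s["joint_pos"],s["ee_rot"])
```

```text
8.55 [ 0.65051507 -0.06805236  0.19738332] [-2.17860604e-01  1.42371394e-01  1.57407099e+00 -1.46716007e-04
  1.42589659e+00 -2.39897613e-01] [-2.78506864e-04  6.99265114e-01  7.14862333e-01 -2.58747217e-04]
```

View pics/w2.png

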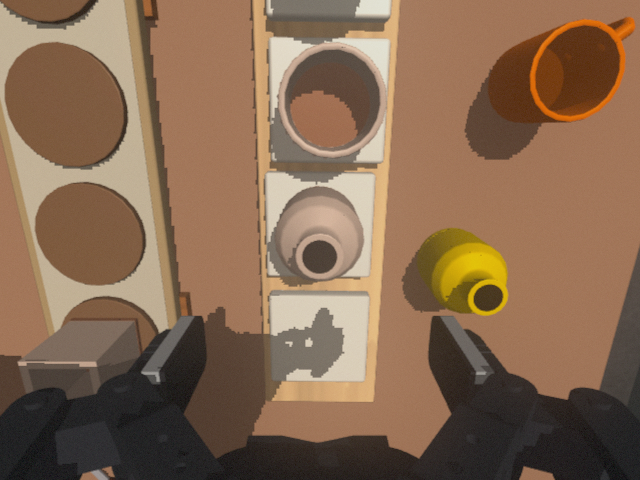

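The vase stands on the rightmost cookie. The bottle lip is centred at (320,257) and the ramekin rim at (333,100).

Run:
```python
from plant import vision
from h import *
ci=vision.camera_info("wrist")
print("bottle",ray(ci,(320,257),.121),"ram",ray(ci,(333,100),.085),"diam",ray(ci,[(279,100),(386,100)],.085))
print("cookie2,3",ray(ci,[(66,104),(90,233)],.035))
```

```text
bottle [[ 0.6527996  -0.06645601  0.121     ]] ram [[0.65893987 0.02410523 0.085     ]] diam [[0.62551151 0.02338416 0.085     ]
 [0.69174587 0.02481288 0.085     ]]
cookie2,3 [[ 0.46261134  0.02024968  0.035     ]
 [ 0.46526557 -0.07892202  0.035     ]]
```

>>> carry_out:
  increments:
    - {"hand":0.0854,"linear":[0.0015,0.0015,0],"roll":0}
    - {"hand":0.0854,"linear":[0.0015,0.0015,-0.03],"roll":0}
    - {"hand":0.0854,"linear":[0.0015,0.0015,-0.06],"roll":0}
    - {"hand":0.0854,"linear":[0.0015,0.0015,-0.09],"roll":0}
    - {"hand":0.0854,"linear":[0.0015,0.0015,-0.115],"roll":0}
    - {"hand":0.0854,"linear":[0.0015,0.0015,-0.13],"roll":0}
    - {"hand":0.0854,"linear":[0.0015,0.0015,-0.14],"roll":0}
    - {"hand":0.0854,"linear":[0.0015,0.0015,-0.144],"roll":0}
    - {"hand":0.0854,"linear":[0.0015,0.0015,-0.144],"roll":0}
    - {"hand":0.0854,"linear":[0.0015,0.0015,-0.144],"roll":0}

```text
time: 9.65
eef_pos: [0.6539, -0.0661, 0.0553]
ee_rot: [0.001, 0.699, 0.715, 0.001]
contact_force: [-0.4, 0.4, 0.1]
width: 1.002
finger_force: 0.0
```

>>> carry_out:
  increments:
    - {"hand":0.07,"linear":[0,0,0],"roll":0}
    - {"hand":0.06,"linear":[0,0,0],"roll":0}
    - {"hand":0.052,"linear":[0,0,0],"roll":0}
    - {"hand":0.052,"linear":[0,0,0],"roll":0}
    - {"hand":0.052,"linear":[0,0,0],"roll":0}
    - {"hand":0.052,"linear":[0,0,0],"roll":0}
    - {"hand":0.052,"linear":[0,0,0],"roll":0}
    - {"hand":0.052,"linear":[0,0,0],"roll":0}
  newtons: 25

```text
time: 10.45
eef_pos: [0.6536, -0.0661, 0.0552]
ee_rot: [0.001, 0.699, 0.715, 0.0]
contact_force: [-0.8, 0.2, 5.8]
width: 0.71
finger_force: 28.3
```

>>> carry_out:
  increments:
    - {"hand":0.052,"linear":[0,0,0.01],"roll":0}
    - {"hand":0.052,"linear":[0,0,0.03],"roll":0}
    - {"hand":0.052,"linear":[0,0,0.05],"roll":0}
    - {"hand":0.052,"linear":[0,0,0.07],"roll":0}
    - {"hand":0.052,"linear":[0,0,0.08],"roll":0}
    - {"hand":0.052,"linear":[-0.02,-0.001,0.08],"roll":0}
    - {"hand":0.052,"linear":[-0.05,-0.004,0.08],"roll":0}
    - {"hand":0.052,"linear":[-0.08,-0.007,0.08],"roll":0}
    - {"hand":0.052,"linear":[-0.115,-0.01,0.08],"roll":0}
    - {"hand":0.052,"linear":[-0.15,-0.013,0.08],"roll":0}
    - {"hand":0.052,"linear":[-0.175,-0.015,0.08],"roll":0}
    - {"hand":0.052,"linear":[-0.188,-0.015,0.08],"roll":0}

```text
time: 11.65
eef_pos: [0.4623, -0.0806, 0.1324]
ee_rot: [-0.001, 0.699, 0.715, -0.001]
contact_force: [0.4, -0.3, -2.1]
width: 0.712
finger_force: 28.2
```

>>> carry_out:
  increments:
    - {"hand":0.052,"linear":[0,0,0],"roll":0}
    - {"hand":0.052,"linear":[0,0,-0.02],"roll":0}
    - {"hand":0.052,"linear":[0,0,-0.04],"roll":0}
    - {"hand":0.052,"linear":[0,0,-0.055],"roll":0}
    - {"hand":0.052,"linear":[0,0,-0.065],"roll":0}
    - {"hand":0.052,"linear":[0,0,-0.07],"roll":0}
    - {"hand":0.052,"linear":[0,0,-0.073],"roll":0}
    - {"hand":0.052,"linear":[0,0,-0.076],"roll":0}
    - {"hand":0.052,"linear":[0,0,-0.078],"roll":0}
    - {"hand":0.052,"linear":[0,0,-0.079],"roll":0}
    - {"hand":0.052,"linear":[0,0,-0.0795],"roll":0}
    - {"hand":0.052,"linear":[0,0,-0.0795],"roll":0}

```text
time: 12.85
eef_pos: [0.4653, -0.081, 0.0552]
ee_rot: [0.0, 0.699, 0.715, 0.0]
contact_force: [-2.2, 1.1, 2.2]
width: 0.712
finger_force: 28.7
```

>>> carry_out:
  increments:
    - {"hand":0.068,"linear":[0,0,0],"roll":0}
    - {"hand":0.078,"linear":[0,0,0],"roll":0}
    - {"hand":0.0854,"linear":[0,0,0],"roll":0}
    - {"hand":0.0854,"linear":[0,0,0],"roll":0}
    - {"hand":0.0854,"linear":[0,0,0],"roll":0}
    - {"hand":0.0854,"linear":[0,0,0.02],"roll":0}
    - {"hand":0.0854,"linear":[0,0,0.05],"roll":0}
    - {"hand":0.0854,"linear":[0,0,0.09],"roll":0}
    - {"hand":0.0854,"linear":[0,0,0.13],"roll":0}
    - {"hand":0.0854,"linear":[0,0,0.15],"roll":0}
    - {"hand":0.0854,"linear":[0,0,0.15],"roll":0}

```text
time: 13.95
eef_pos: [0.4671, -0.0816, 0.2088]
ee_rot: [0.004, 0.699, 0.715, 0.002]
contact_force: [-0.2, -0.4, -0.4]
width: 0.998
finger_force: 0.0
```

>>> carry_out:
  increments:
    - {"hand":0.0854,"linear":[0.03,0.02,0],"roll":0}
    - {"hand":0.0854,"linear":[0.06,0.04,0],"roll":0}
    - {"hand":0.0854,"linear":[0.1,0.06,0],"roll":0}
    - {"hand":0.0854,"linear":[0.135,0.08,0],"roll":0}
    - {"hand":0.0854,"linear":[0.165,0.1,0],"roll":0}
    - {"hand":0.0854,"linear":[0.1925,0.105,0],"roll":0}
    - {"hand":0.0854,"linear":[0.1925,0.105,0],"roll":0}
    - {"hand":0.0854,"linear":[0.1925,0.105,0],"roll":0}
    - {"hand":0.0854,"linear":[0.1925,0.105,0],"roll":0}
    - {"hand":0.0854,"linear":[0.1925,0.105,0],"roll":0}

```text
time: 14.95
eef_pos: [0.6564, 0.0237, 0.204]
ee_rot: [-0.0, 0.699, 0.715, -0.0]
contact_force: [0.2, -0.0, 1.4]
width: 1.0
finger_force: 0.0
```

Run:
```python
from plant import bot,vision
import cv2
from h import *
s=bot.observe();im=vision.snapshot("wrist");cv2.imwrite("pics/w3.png",im[:,:,::-1])
print(s["time"],s["eef_pos"],s["ee_rot"])
```

```text
14.95 [0.65641251 0.02369388 0.20403987] [-2.47808819e-04  6.99126216e-01  7.14998194e-01 -2.36491260e-04]
```

View pics/w3.png

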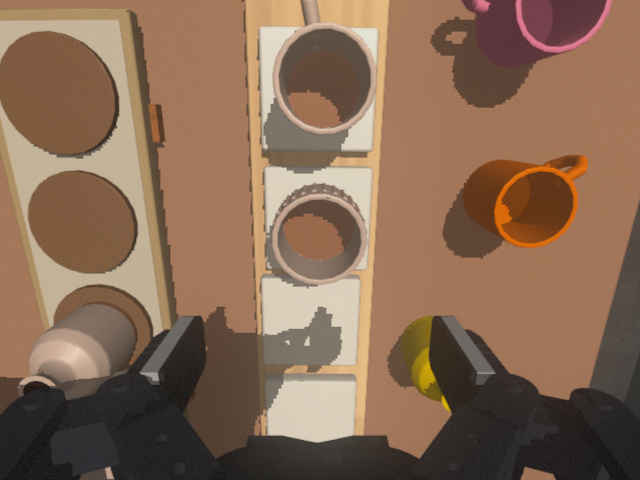

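The bottle stands on the third cookie. The ramekin rim is centred at (319.5,237) between the fingers. The mug rim is at (325,79), with its handle going up to about (309,5).

Run:
```python
from plant import vision
from h import *
ci=vision.camera_info("wrist")
print("ram",ray(ci,(319.5,237),.085)); m=ray(ci,(325,79),.101); print("mug",m)
h=(ray(ci,(309,5),.08)-m)[0];print(h,np.degrees(np.arctan2(-h[0],h[1])))
print("cookie1,2",ray(ci,[(58,93),(82,222)],.035))
```

```text
ram [[0.65848749 0.02572539 0.085     ]]
mug [[0.65922027 0.12663088 0.101     ]]
[-0.01050746  0.04342601 -0.021     ] 13.602001399390947
cookie1,2 [[0.45965956 0.11982714 0.035     ]
 [0.46190494 0.02020712 0.035     ]]
```

Now the ramekin at about (0.658, 0.0245): go down to TCP z of about 0.044.

>>> carry_out:
  increments:
    - {"hand":0.0854,"linear":[0.0005,0.001,0],"roll":0}
    - {"hand":0.0854,"linear":[0.0005,0.001,-0.03],"roll":0}
    - {"hand":0.0854,"linear":[0.0005,0.001,-0.06],"roll":0}
    - {"hand":0.0854,"linear":[0.0005,0.001,-0.09],"roll":0}
    - {"hand":0.0854,"linear":[0.0005,0.001,-0.115],"roll":0}
    - {"hand":0.0854,"linear":[0.0005,0.001,-0.135],"roll":0}
    - {"hand":0.0854,"linear":[0.0005,0.001,-0.15],"roll":0}
    - {"hand":0.0854,"linear":[0.0005,0.001,-0.16],"roll":0}
    - {"hand":0.0854,"linear":[0.0005,0.001,-0.16],"roll":0}
    - {"hand":0.0854,"linear":[0.0005,0.001,-0.16],"roll":0}

```text
time: 16.0
eef_pos: [0.6585, 0.025, 0.0452]
ee_rot: [0.001, 0.699, 0.715, 0.0]
contact_force: [-0.1, 1.1, 0.0]
width: 1.003
finger_force: 0.0
```

>>> carry_out:
  increments:
    - {"hand":0.075,"linear":[0,0,0],"roll":0}
    - {"hand":0.066,"linear":[0,0,0],"roll":0}
    - {"hand":0.058,"linear":[0,0,0],"roll":0}
    - {"hand":0.058,"linear":[0,0,0],"roll":0}
    - {"hand":0.058,"linear":[0,0,0],"roll":0}
    - {"hand":0.058,"linear":[0,0,0],"roll":0}
    - {"hand":0.058,"linear":[0,0,0],"roll":0}
    - {"hand":0.058,"linear":[0,0,0],"roll":0}
  newtons: 25

```text
time: 16.8
eef_pos: [0.6589, 0.025, 0.046]
ee_rot: [0.001, 0.699, 0.715, 0.001]
contact_force: [-0.7, 0.2, 6.3]
width: 0.771
finger_force: 29.2
```

>>> carry_out:
  increments:
    - {"hand":0.058,"linear":[0,0,0.01],"roll":0}
    - {"hand":0.058,"linear":[0,0,0.03],"roll":0}
    - {"hand":0.058,"linear":[0,0,0.05],"roll":0}
    - {"hand":0.058,"linear":[0,0,0.07],"roll":0}
    - {"hand":0.058,"linear":[0,0,0.08],"roll":0}
    - {"hand":0.058,"linear":[-0.02,-0.001,0.08],"roll":0}
    - {"hand":0.058,"linear":[-0.05,-0.002,0.08],"roll":0}
    - {"hand":0.058,"linear":[-0.085,-0.004,0.08],"roll":0}
    - {"hand":0.058,"linear":[-0.12,-0.006,0.08],"roll":0}
    - {"hand":0.058,"linear":[-0.155,-0.0065,0.08],"roll":0}
    - {"hand":0.058,"linear":[-0.185,-0.0065,0.08],"roll":0}
    - {"hand":0.058,"linear":[-0.197,-0.0065,0.08],"roll":0}

```text
time: 18.0
eef_pos: [0.4578, 0.0189, 0.1229]
ee_rot: [-0.001, 0.699, 0.715, -0.001]
contact_force: [0.0, 0.7, -2.2]
width: 0.777
finger_force: 28.8
```

>>> carry_out:
  increments:
    - {"hand":0.058,"linear":[0,0,0],"roll":0}
    - {"hand":0.058,"linear":[0,0,-0.02],"roll":0}
    - {"hand":0.058,"linear":[0,0,-0.04],"roll":0}
    - {"hand":0.058,"linear":[0,0,-0.055],"roll":0}
    - {"hand":0.058,"linear":[0,0,-0.065],"roll":0}
    - {"hand":0.058,"linear":[0,0,-0.07],"roll":0}
    - {"hand":0.058,"linear":[0,0,-0.073],"roll":0}
    - {"hand":0.058,"linear":[0,0,-0.076],"roll":0}
    - {"hand":0.058,"linear":[0,0,-0.078],"roll":0}
    - {"hand":0.058,"linear":[0,0,-0.079],"roll":0}
    - {"hand":0.058,"linear":[0,0,-0.0795],"roll":0}
    - {"hand":0.058,"linear":[0,0,-0.0795],"roll":0}

```text
time: 19.2
eef_pos: [0.4614, 0.0185, 0.0459]
ee_rot: [0.0, 0.699, 0.715, 0.0]
contact_force: [-2.6, 0.3, 5.2]
width: 0.776
finger_force: 29.4
```

>>> carry_out:
  increments:
    - {"hand":0.072,"linear":[0,0,0],"roll":0}
    - {"hand":0.08,"linear":[0,0,0],"roll":0}
    - {"hand":0.0854,"linear":[0,0,0],"roll":0}
    - {"hand":0.0854,"linear":[0,0,0],"roll":0}
    - {"hand":0.0854,"linear":[0,0,0],"roll":0}
    - {"hand":0.0854,"linear":[0,0,0.02],"roll":0}
    - {"hand":0.0854,"linear":[0,0,0.05],"roll":0}
    - {"hand":0.0854,"linear":[0,0,0.09],"roll":0}
    - {"hand":0.0854,"linear":[0,0,0.13],"roll":0}
    - {"hand":0.0854,"linear":[0,0,0.15],"roll":0}
    - {"hand":0.0854,"linear":[0,0,0.15],"roll":0}

```text
time: 20.3
eef_pos: [0.4632, 0.0183, 0.1992]
ee_rot: [0.003, 0.699, 0.715, 0.002]
contact_force: [0.4, 0.5, -0.1]
width: 0.998
finger_force: 0.0
```

>>> carry_out:
  increments:
    - {"hand":0.0854,"linear":[0.03,0.02,0],"roll":3}
    - {"hand":0.0854,"linear":[0.06,0.04,0],"roll":6}
    - {"hand":0.0854,"linear":[0.1,0.06,0],"roll":10}
    - {"hand":0.0854,"linear":[0.135,0.08,0],"roll":10}
    - {"hand":0.0854,"linear":[0.165,0.1,0],"roll":10}
    - {"hand":0.0854,"linear":[0.197,0.1075,0],"roll":10}
    - {"hand":0.0854,"linear":[0.197,0.1075,0],"roll":10}
    - {"hand":0.0854,"linear":[0.197,0.1075,0],"roll":10}
    - {"hand":0.0854,"linear":[0.197,0.1075,0],"roll":10}
    - {"hand":0.0854,"linear":[0.197,0.1075,0],"roll":10}

```text
time: 21.3
eef_pos: [0.6569, 0.1257, 0.1946]
ee_rot: [-0.0, 0.634, 0.773, -0.0]
contact_force: [0.4, 1.0, 0.2]
width: 1.0
finger_force: 0.0
```

Run:
```python
from plant import bot,vision
import cv2
from h import *
s=bot.observe();im=vision.snapshot("wrist");cv2.imwrite("pics/w4.png",im[:,:,::-1])
print(s["time"],s["eef_pos"],s["ee_rot"])
```

```text
21.3 [0.65688482 0.12569506 0.19456847] [-2.21213399e-04  6.34068719e-01  7.73276633e-01 -2.42868332e-04]
```

View pics/w4.png

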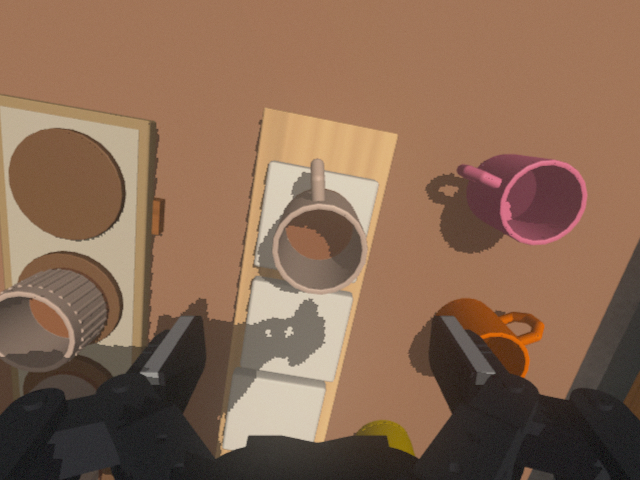

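The mug rim is centred at (320,247) with the handle straight up in the image, so it is aligned between the fingers.

>>> carry_out:
  increments:
    - {"hand":0.0854,"linear":[0.0005,0.0005,0],"roll":0}
    - {"hand":0.0854,"linear":[0.0005,0.0005,-0.03],"roll":0}
    - {"hand":0.0854,"linear":[0.0005,0.0005,-0.06],"roll":0}
    - {"hand":0.0854,"linear":[0.0005,0.0005,-0.09],"roll":0}
    - {"hand":0.0854,"linear":[0.0005,0.0005,-0.115],"roll":0}
    - {"hand":0.0854,"linear":[0.0005,0.0005,-0.135],"roll":0}
    - {"hand":0.0854,"linear":[0.0005,0.0005,-0.145],"roll":0}
    - {"hand":0.0854,"linear":[0.0005,0.0005,-0.147],"roll":0}
    - {"hand":0.0854,"linear":[0.0005,0.0005,-0.147],"roll":0}
    - {"hand":0.0854,"linear":[0.0005,0.0005,-0.147],"roll":0}

```text
time: 22.35
eef_pos: [0.6595, 0.1267, 0.0496]
ee_rot: [0.001, 0.634, 0.773, 0.001]
contact_force: [0.1, 0.9, 1.2]
width: 0.999
finger_force: 0.0
```

>>> carry_out:
  increments:
    - {"hand":0.07,"linear":[0,0,0],"roll":0}
    - {"hand":0.06,"linear":[0,0,0],"roll":0}
    - {"hand":0.052,"linear":[0,0,0],"roll":0}
    - {"hand":0.052,"linear":[0,0,0],"roll":0}
    - {"hand":0.052,"linear":[0,0,0],"roll":0}
    - {"hand":0.052,"linear":[0,0,0],"roll":0}
    - {"hand":0.052,"linear":[0,0,0],"roll":0}
    - {"hand":0.052,"linear":[0,0,0],"roll":0}
  newtons: 25

```text
time: 23.15
eef_pos: [0.6592, 0.1266, 0.0492]
ee_rot: [0.001, 0.634, 0.773, 0.001]
contact_force: [-0.3, 0.3, 6.2]
width: 0.707
finger_force: 28.3
```

Run:
```python
from plant import bot
s=bot.observe();print(s["eef_pos"],s["width"],s["contact_force"])
```

```text
[0.65924056 0.12664628 0.04916529] 0.7070275717828814 [-0.32621445  0.29215387  6.23895048]
```

>>> carry_out:
  increments:
    - {"hand":0.052,"linear":[0,0,0.01],"roll":0}
    - {"hand":0.052,"linear":[0,0,0.03],"roll":0}
    - {"hand":0.052,"linear":[0,0,0.05],"roll":0}
    - {"hand":0.052,"linear":[0,0,0.07],"roll":0}
    - {"hand":0.052,"linear":[0,0,0.08],"roll":0}
    - {"hand":0.052,"linear":[-0.02,-0.001,0.08],"roll":0}
    - {"hand":0.052,"linear":[-0.05,-0.002,0.08],"roll":-3}
    - {"hand":0.052,"linear":[-0.085,-0.004,0.08],"roll":-6}
    - {"hand":0.052,"linear":[-0.12,-0.006,0.08],"roll":-9}
    - {"hand":0.052,"linear":[-0.155,-0.0085,0.08],"roll":-9}
    - {"hand":0.052,"linear":[-0.185,-0.0085,0.08],"roll":-9}
    - {"hand":0.052,"linear":[-0.2,-0.0085,0.08],"roll":-9}

```text
time: 24.35
eef_pos: [0.4553, 0.118, 0.1263]
ee_rot: [-0.001, 0.693, 0.721, -0.001]
contact_force: [-0.1, 0.1, -1.2]
width: 0.703
finger_force: 27.9
```

>>> carry_out:
  increments:
    - {"hand":0.052,"linear":[0,0,0],"roll":0}
    - {"hand":0.052,"linear":[0,0,-0.02],"roll":0}
    - {"hand":0.052,"linear":[0,0,-0.04],"roll":0}
    - {"hand":0.052,"linear":[0,0,-0.055],"roll":0}
    - {"hand":0.052,"linear":[0,0,-0.065],"roll":0}
    - {"hand":0.052,"linear":[0,0,-0.07],"roll":0}
    - {"hand":0.052,"linear":[0,0,-0.073],"roll":0}
    - {"hand":0.052,"linear":[0,0,-0.076],"roll":0}
    - {"hand":0.052,"linear":[0,0,-0.078],"roll":0}
    - {"hand":0.052,"linear":[0,0,-0.079],"roll":0}
    - {"hand":0.052,"linear":[0,0,-0.0795],"roll":0}
    - {"hand":0.052,"linear":[0,0,-0.0795],"roll":0}

```text
time: 25.55
eef_pos: [0.4588, 0.1182, 0.0491]
ee_rot: [0.0, 0.693, 0.721, 0.0]
contact_force: [-1.6, -0.5, 3.2]
width: 0.704
finger_force: 28.2
```

Release, rise, then move back over the board (away from the shelf) to get a clear top view.

>>> carry_out:
  increments:
    - {"hand":0.068,"linear":[0,0,0],"roll":0}
    - {"hand":0.078,"linear":[0,0,0],"roll":0}
    - {"hand":0.0854,"linear":[0,0,0],"roll":0}
    - {"hand":0.0854,"linear":[0,0,0],"roll":0}
    - {"hand":0.0854,"linear":[0,0,0],"roll":0}
    - {"hand":0.0854,"linear":[0,0,0.02],"roll":0}
    - {"hand":0.0854,"linear":[0,0,0.05],"roll":0}
    - {"hand":0.0854,"linear":[0,0,0.09],"roll":0}
    - {"hand":0.0854,"linear":[0,0,0.13],"roll":0}
    - {"hand":0.0854,"linear":[0,0,0.17],"roll":0}
    - {"hand":0.0854,"linear":[0,0,0.18],"roll":0}

```text
time: 26.65
eef_pos: [0.4609, 0.1184, 0.2343]
ee_rot: [0.003, 0.693, 0.721, 0.004]
contact_force: [0.5, 0.4, 0.5]
width: 1.003
finger_force: 0.0
```

>>> carry_out:
  increments:
    - {"hand":0.0854,"linear":[-0.03,0.05,0],"roll":0}
    - {"hand":0.0854,"linear":[-0.05,0.1,0],"roll":0}
    - {"hand":0.0854,"linear":[-0.07,0.14,0],"roll":0}
    - {"hand":0.0854,"linear":[-0.09,0.18,0],"roll":0}
    - {"hand":0.0854,"linear":[-0.11,0.22,0],"roll":0}
    - {"hand":0.0854,"linear":[-0.13,0.26,0],"roll":0}
    - {"hand":0.0854,"linear":[-0.13,0.3,0],"roll":0}
    - {"hand":0.0854,"linear":[-0.13,0.3,0],"roll":0}
    - {"hand":0.0854,"linear":[-0.13,0.3,0],"roll":0}
    - {"hand":0.0854,"linear":[-0.13,0.3,0],"roll":0}

```text
time: 27.65
eef_pos: [0.3284, 0.4173, 0.2276]
ee_rot: [0.0, 0.693, 0.721, -0.001]
contact_force: [0.4, -0.4, -0.4]
width: 1.002
finger_force: 0.0
```

Run:
```python
from plant import bot,vision
import cv2
im=vision.snapshot("top")[:,:,::-1];cv2.imwrite("pics/top5.png",im)
cv2.imwrite("pics/c5.png",cv2.resize(im[290:390,180:470],None,fx=2.75,fy=2.75,interpolation=cv2.INTER_CUBIC))
```

```text
(no output)
```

View pics/c5.png

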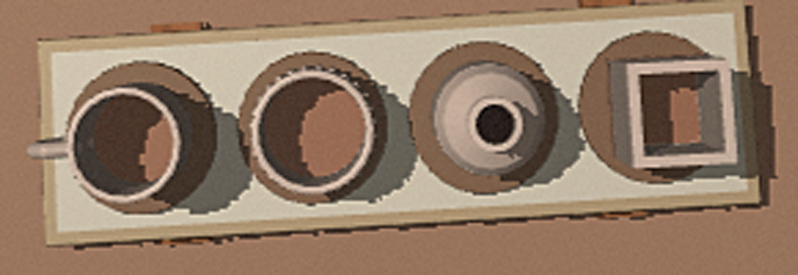

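All four pots are upright on their cookies, in the order mug, ramekin, bottle, vase. The rim centres in the crop are near (126,144), (312,131), (496,125) and (681,114).

Run:
```python
from plant import bot,vision
from h import *
ci=vision.camera_info("top"); c=[(.4576,.1163),(.4604,.0168),(.4633,-.0823),(.4662,-.1814)]
d=[ray(ci,np.array(p)/2.75+[179.7,289.7],z)[0,:2]-q for p,z,q in zip([(126,144),(312,131),(496,125),(681,114)],(.101,.085,.121,.101),c)]
print(np.round(d,4))
if np.abs(d).max()<.008: print(bot.sign_off())
```

```text
[[ 0.0021  0.0001]
 [ 0.002   0.    ]
 [ 0.002   0.001 ]
 [ 0.0004 -0.0017]]
the job is handed in; nothing more can be done
None
```

All four pots stand upright in their original order (mug, ramekin, bottle, square vase), each about 2 mm or less from its cookie's centre by the last top view; the job was handed in at about 28 s, with no verdict returned.

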